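# Open the stall's recessed air valve

### The arm

A 7-joint arm with a two-finger parallel gripper is mounted at the origin on the work surface. World frame = base frame: x ahead of the robot, y to its left, z up, the work surface at z = 0. Lengths are in m, angles in rad, forces in N, time in s.
With the tool pointing down it reaches from about 0.4 to 0.85 m from the base axis. Payload 4.5 kg.
Tool frame: the origin (TCP) lies midway between the tips of the shut fingers; the grasp point (between the pads) lies r.grip_point_offset behind it (r.grip_point_offset is the distance from the TCP to the grasp point, in m); z points along the fingers, y is the line along which they close (so a half turn about z gives the same grasp; the last joint's range is limited). The gripper opens to 88 mm and grips with 3 to 60 N. Pads are 18 mm wide; open, the fingers measure 123 mm over their backs; the gripper's body (75 mm by 187 mm) begins 45 mm behind the grasp point.
Start: joints at [1.226, 0.689, -0.195, 1.565, 0.157, 0.902, -0.215], TCP at [0.231, -0.581, 0.239] pointing down, gripper open.
Joint ranges: [-3.01, 3.01], [-0.46, 2.08], [-1.47, 1.51], [0.13, 2.56], [-1, 4.14], [0.04, 2.09], [-2.66, 2.66]. Speed limits (rad/s): [2.57, 2.57, 3.14, 3.14, 3.14, 3.14, 3.14].

### API

Orientations are given as a unit quaternion [x, y, z, w].
In Python, from plant import r gives the robot as it stands.
- The arm moves only by the shell command python3 -m jog 'ROWS' [FORCE]. ROWS is JSON, a list of rows, each an object of numbers: "wx", "wy", "wz": the turn, a rotation vector about the world's x, y, z as a fraction of full scale; "dx", "dy", "dz": the shift along the world's x, y, z as a fraction of full scale; "hand": the closure, from 0 (fully open) to 1 (shut). In form: [{"wx": .., "wy": .., "wz": .., "dx": .., "dy": .., "dz": .., "hand": ..}, ...]. A call has 1 to 5 rows; each row shifts and turns the commanded pose from where the row before left it; what a row does not reach is not made up. Full scale, the value 1, is 0.25 m for a shift and 2 rad for a turn. A row lasts 1/12 s, in which the tool goes at most 41.7 mm and 7.16 degrees, less where a joint would pass 70% of its speed; a pose out of reach is approached as far as the arm can. A call with a number of a shift or a turn outside -1 to 1 is refused whole. A call with a gripper value outside its range is refused whole. The fingers move at their own pace and stop on an object; FORCE is the grip in N (left out, the last holds). Time passes only in rows, so rows that do not move let the fingers close. It gives the time, the measured TCP pose, the force, the opening and the grip force at its end, in the units of the state.
- r.get_state(): the state, without advancing time (a new reading comes with each control period).
- r.snapshot(name): name is "scene" or "top" or "wrist"; returns the picture (400x640x3 uint8, red, green, blue); there is no depth.
- r.camera_info(name): a dict with "mtx" (3x3 intrinsics, pixels), "k1" (the pictures are not rectified: a ray, as slopes to the right and down, at radius r is drawn at 1 + k1 r^2 times it, then the intrinsics apply), "R" (3x3) and "t" (3): a world point X has camera coordinates R X + t. Camera axes: x right, y down, z forward; pixel columns grow to the right and rows downward; lengths in m; the calibration is good to about 2 mm. A picture is of the moment at which its call begins: read the wrist's pose just before it. camera_info takes no time and is no camera call; for the wrist camera it gives the pose at the moment of the call.
- r.finish_job(): hands the job in; it is judged then, once.
Trained networks look in the newest picture that a camera, given by its name, has taken for a name from the list of things; names that differ only in an ending like _2 or _b are one class to them, and where a whole thing is asked for, a point or a joint stands for the part that bears it (a point fixed in the world has none). Each returns a list of dicts, best first, with "p" (0 to 1); they miss things now and then, are a little off and sometimes report something else, mostly with a low value. They report only what shows in the picture. A call takes as long as a camera call. They do not tell look-alikes from the thing itself.
- r.search_frame(camera, query): "bbox" ([left, top, right, bottom] in pixels, round what is visible of it).
- r.masks_of(camera, query): "region" (400x640 bool, what is visible of it) and "bbox" ([left, top, right, bottom] in pixels, round what is visible of it).
The state is a dict: "clock": time; "q": joint angles; "qd": joint speeds; "joint_torque": joint torques, N m; "tool_pos": TCP position; "eef_rot": TCP orientation; "contact_force": force on the tool from outside, world axes, zero at the start; "moment": the same for the moment, N m; "opening": opening from 0.0 (shut) to 1.0 (fully open); "finger_force": force on a finger pad.
Only numpy, scipy, OpenCV 4.12 (cv2) and the standard library are available. Lean on these libraries where they do the work, as an engineer would, in place of code of your own. Each camera call takes 0.05 s, during which the arm holds its last target. There are 200 camera calls.

### The job

Open the stall's air valve: lift the plywood cover off the standpipe and lean it, handle side outward, against the face of the concrete block that looks towards you, its lower edge on the bench. Then take the T-key from its holder, lower it down the standpipe onto the square stem, and turn the stem anticlockwise (seen from above) until it stops. Leave the key standing on the stem and the cover leaning, let go of both, and do not disturb the cup, the tread block or the tyre lever.

Things in the scene. Friction and masses are not known exactly. Their poses are not given: they have to be found in the camera images.
- table: the plank bench top, fixed; its top surface is at z = 0.
- standpipe: steel standpipe fixed upright on the bench: round sleeve 130 mm tall, outer diameter 72 mm, bore 60 mm, open at the top (under the plywood cover at the start). Origin: centre of its underside, on the pipe axis, z up. A thin air outlet pipe leaves it along its +x, 30 mm above the bench, ending 114 mm from the axis.
- valve (a joint): turn of the square stem at the bottom of the bore, rad: 0 = shut, 1.571 = fully open against a hard stop; grows anticlockwise seen from above. It starts between 0 and 0.25 and stays where it is left (friction 0.15 N m, no spring).
- stem_top (a point): top centre of the stem, on the pipe axis, 46 mm above the bench and 84 mm below the pipe mouth. The stem is 18 mm square and stands 40 mm high, its upper 10 mm tapering to an 8 mm square tip. The axes turn with the stem; x and y are normal to its four flats, and at joint value 0 are parallel to the standpipe's x and y.
- cover: flat plywood cover, 130 x 130 x 9 mm, 180 g nominal, with a wooden batten handle on top: 14 mm thick (along x), 90 mm long (along y), standing 36 mm above the plywood (its top 45 mm above the underside), over the centre. Origin: centre of the underside; z is the normal on the handle side. It starts lying loose on the mouth of the standpipe.
- block: concrete block fixed on the bench: 90 mm (x) by 200 mm (y) by 75 mm high. Origin: centre of the underside. Its -x long face is the one that looks (within about 35 degrees) towards the robot; the cover is to lean on the top edge of (or against) that face.
- holder: timber block fixed on the bench, 90 x 90 x 60 mm, with a 37 mm square pocket 50 mm deep (floor 10 mm above the bench) in which the key stands upright at the start. Origin: centre of the underside; pocket sides parallel to its x and y.
- tkey: steel T-key, 180 mm tall, 0.4 kg, upright along z. Origin: centre of its lower rim. Below: square socket open downward, 20.5 mm wide, 36 mm deep inside; 31.5 mm square, 44 mm tall outside, sides parallel to x and y. Then a 12 mm round shank, then a cross bar. Seated on the stem its rim is 10 mm above the bench. Fits the stem any of four ways round, with about 0.15 rad play each way.
- key_bar (a point): centre of the T-key's cross bar, 172 mm above the lower rim. The bar is 110 mm long (along y), 14 mm thick (x), 16 mm high; the flat sides to pinch face +x and -x.
- cup: white ceramic cup of nuts, 76 mm diameter, 85 mm tall; loose bystander, origin under its centre.
- tread: rubber pedal tread block 60 x 100 x 25 mm; loose bystander, origin under its centre.
- tyre_lever: plastic tyre lever 130 mm long, 18 mm wide, 8 mm thick, lying flat; loose bystander, origin under its centre, long along y.
- clamp_board: plywood board 180 x 240 x 12 mm fixed on the bench beyond the work, carrying a toggle clamp (up to 90 mm high) over a brake caliper; bystander, origin under its centre.
Things that resemble listed ones, but are neither listed nor needed, are in the scene too. What is shaped like the cover but purple or red is not meant. Of the things that look like the tkey, the larger one is meant.

How it is judged:
On the way, in this order (a step that is already met when the one before it is completed fails the run):
1. the cover leans against the near face of the block, released (angle between cover's own z axis and vertical between 0.5 and 1.3 rad and contact force between cover and block above 0.1 N and contact force between cover and table above 0.1 N and x of cover in the frame of block between -0.15 and -0.03 m and y of cover in the frame of block between -0.09 and 0.09 m and contact force between the fingers and cover below 0.1 N), for 0.2 s.
2. the key, held in the gripper, is lowered fully onto the stem (horizontal distance between tkey and standpipe below 0.006 m and height (world z) of tkey below 0.018 m and angle between tkey's own z axis and vertical below 0.2 rad and contact force between the fingers and tkey above 1 N), for 0.1 s.
3. the stem is turned open with the key on it (horizontal distance between tkey and standpipe below 0.006 m and height (world z) of tkey below 0.018 m and angle between tkey's own z axis and vertical below 0.2 rad and value of joint valve above 1.25 rad), for 0.2 s.
At the end, for the whole second after the job is handed in: Cover tilted 0.5-1.3 rad from flat, touching bench and block, its origin 30-150 mm out from the block's centre (-x) and within 90 mm along y; valve above 1.25 rad; key origin within 6 mm of the pipe axis, under 18 mm high, upright within 0.2 rad; both at rest, not touched by fingers (all of step 1 and all of step 3 and linear speed of each of cover, tkey below 0.02 m/s and contact force between the fingers and tkey below 0.1 N).
It fails at once if the cup of cone nuts is moved more than 30 mm or tipped (distance of cup from where it was at the start of the episode above 0.03 m or angle between cup's own z axis and vertical above 0.5 rad).
It fails at once if the rubber tread block is moved more than 30 mm or tipped (distance of tread from where it was at the start of the episode above 0.03 m or angle between tread's own z axis and vertical above 0.5 rad).
It fails at once if the tyre lever is moved more than 30 mm or tipped (distance of tyre_lever from where it was at the start of the episode above 0.03 m or angle between tyre_lever's own z axis and vertical above 0.5 rad).
It also fails if it takes over 67 s, if anything falls off the work surface, if the arm or the gripper's body presses on something with over 40 N, if the wrist force passes 120 N, or if a joint passes its speed limit or range.

## Working session

There is one attempt and no reset: what is moved stays moved. The work goes in short steps, Python scripts to look and compute and a shell command to move; the robot and the scene stay as the last step left them, time stands still between calls to the robot, and variables do not carry over. Pictures are saved under pics/ and viewed, at most 10 in all, crops included, and the job is handed in when it is done.

```bash
ls; mkdir -p pics; python3 - <<'E'
from plant import r
import cv2,numpy as np
for n in ["scene","top"]:
    im=r.snapshot(n); cv2.imwrite(f"pics/{n}0.png",im[:,:,::-1])
    ci=r.camera_info(n); print(n,np.round(ci["mtx"],1).tolist(),ci["k1"],np.round(ci["R"],3).tolist(),np.round(ci["t"],3))
    for q in ["standpipe","cover","block","holder","tkey","cup","tread","tyre_lever"]:
        print(q,[(np.round(d["bbox"]).astype(int).tolist(),round(d["p"],2)) for d in r.search_frame(n,q)])
print(r.get_state(), r.grip_point_offset)
E
```

```text
pics
scene [[397.0, 0.0, 320.7], [0.0, 397.0, 203.2], [0.0, 0.0, 1.0]] 0.011899728503818744 [[0.631, 0.776, -0.002], [0.474, -0.388, -0.791], [-0.614, 0.498, -0.612]] [-0.252 -0.21   1.758]
standpipe [([263, 235, 300, 274], 0.71)]
cover [([146, 241, 200, 278], 0.96), ([216, 212, 253, 246], 0.68), ([256, 205, 303, 243], 0.64), ([53, 99, 602, 399], 0.36), ([311, 242, 406, 320], 0.29)]
block [([409, 176, 444, 226], 0.61)]
holder [([317, 196, 358, 226], 0.75), ([312, 241, 407, 318], 0.23)]
tkey [([320, 166, 351, 208], 0.75), ([296, 169, 316, 200], 0.74)]
cup [([396, 216, 420, 248], 0.87)]
tread [([206, 273, 249, 306], 0.78)]
tyre_lever [([51, 97, 600, 398], 0.55), ([409, 174, 439, 225], 0.37)]
top [[380.8, 0.0, 324.9], [0.0, 380.8, 204.3], [0.0, 0.0, 1.0]] -0.029508035504933892 [[0.011, -1.0, -0.005], [-0.988, -0.01, -0.153], [0.153, 0.007, -0.988]] [-0.117  0.578  1.101]
standpipe [([369, 184, 400, 236], 0.59)]
cover [([447, 251, 507, 305], 0.87), ([377, 256, 420, 309], 0.84), ([360, 184, 422, 244], 0.74), ([275, 218, 319, 231], 0.19)]
block [([166, 141, 241, 205], 0.92)]
holder [([279,
[... 336 characters left out ...]
8906259, -0.19463419,  1.5653159 ,  0.15731037,
        0.90247938, -0.21511767]), 'qd': array([ 1.75605947e-05,  1.96277183e-04, -1.82374405e-03,  3.46829176e-04,
        1.21347012e-03, -2.58751232e-03,  1.48206401e-04]), 'joint_torque': array([ 4.06031750e-04, -5.27475572e+01, -1.26726273e+00, -1.53743094e+01,
       -5.19122067e-02, -8.67112194e-04,  1.99759705e-05]), 'tool_pos': array([ 0.23118324, -0.58069832,  0.2387627 ]), 'eef_rot': array([9.82112722e-01, 1.88293912e-01, 2.43881623e-05, 5.64047870e-05]), 'contact_force': array([-1.20515436, -0.05808888,  0.20195842]), 'moment': array([ 0.03075052,  0.04706858, -0.02384542]), 'finger_force': 0.0, 'opening': 1.0008931135310948} 0.0187
```

```bash
python3 - <<'E'
import cv2
a=cv2.imread("pics/top0.png")[100:350,140:540]; cv2.imwrite("pics/topc.png",cv2.resize(a,(800,500),interpolation=cv2.INTER_CUBIC))
a=cv2.imread("pics/scene0.png")[130:330,130:460]; cv2.imwrite("pics/scenec.png",cv2.resize(a,(792,480),interpolation=cv2.INTER_CUBIC))
E
```

```text
(no output)
```

View pics/topc.png

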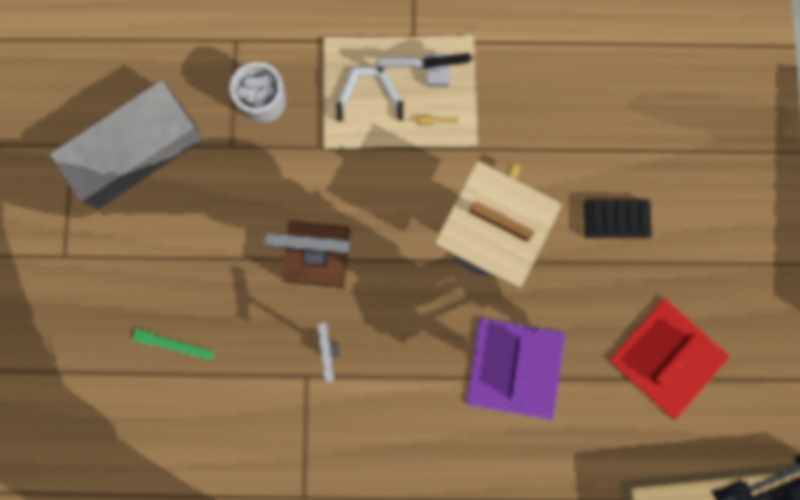

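View pics/scenec.png

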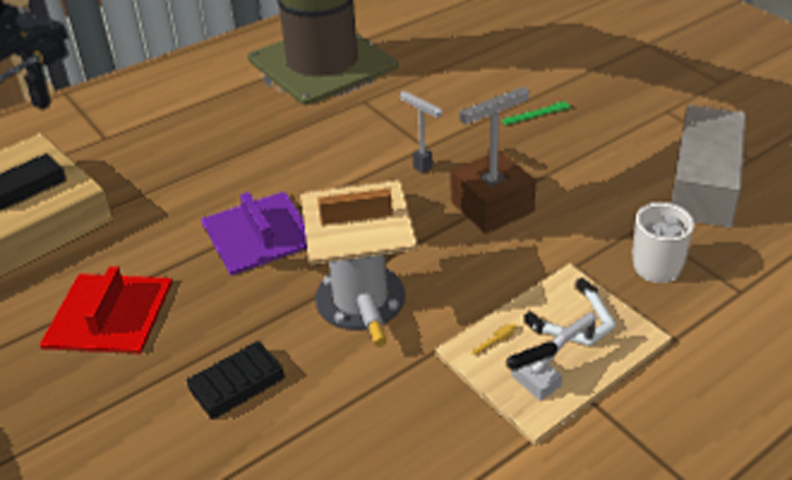

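Top crop: the candidates for the cover are natural plywood at crop (500,223), i.e. full-frame (390,211), purple (515,367) and red (670,357). I choose the plywood one. The candidates for the key are the large one in the brown holder (310,245) and a small one at (327,350). I choose the one in the holder. The block is at (125,145), with its near face dark on the lower right.

```bash
cat > h.py <<'E'
from plant import r
import cv2,numpy as np
from scipy.spatial.transform import Rotation as Rot
def back(n,px,z,ci=None):
    ci=ci or r.camera_info(n); K=np.array(ci["mtx"]); R=np.array(ci["R"]); t=np.array(ci["t"])
    p=np.atleast_2d(px).astype(float); d=(p-K[:2,2])/[K[0,0],K[1,1]]
    u=d.copy()
    for _ in range(8): u=d/(1+ci["k1"]*(u**2).sum(1,keepdims=True))
    D=np.c_[u,np.ones(len(u))]@R; C=-R.T@t
    return C+D*((z-C[2])/D[:,2])[:,None]
def proj(n,X,ci=None):
    ci=ci or r.camera_info(n); c=np.atleast_2d(X)@np.array(ci["R"]).T+ci["t"]; u=c[:,:2]/c[:,2:]
    u=u*(1+ci["k1"]*(u**2).sum(1,keepdims=True)); K=np.array(ci["mtx"]); return u*[K[0,0],K[1,1]]+K[:2,2]
def rect(n,mask,z,ci=None):
    c=max(cv2.findContours(mask.astype(np.uint8),0,1)[0],key=cv2.contourArea)[:,0]
    w=back(n,c,z,ci)[:,:2].astype(np.float32); (cx,cy),(a,b),th=cv2.minAreaRect((w*1000))
    return np.round([cx,cy,a,b,th],1)
def st():
    s=r.get_state(); R=Rot.from_quat(s["eef_rot"]).as_matrix()
    print("t",round(s["clock"],2),"p",np.round(s["tool_pos"],4),"z",np.round(R[:,2],3),"y",np.round(R[:,1],3),"q",np.round(s["q"],2),"op",round(s["opening"],3),"ff",round(s["finger_force"],1))
E
python3 - <<'E'
from h import *
r.snapshot("top")
for q,z in [("cover",.139),("block",.075),("holder",.06),("tkey",.18+.002),("cup",.085),("tyre_lever",.004),("tread",.02)]:
    for d in r.masks_of("top",q): print(q,round(d["p"],2),np.round(d["bbox"]),rect("top",d["region"],z))
f=lambda L:np.array(L)/2+[140,100]
print(np.round(back("top",f([[479,160],[561,207],[521,287],[437,242]]),.139),3))
print("handle",np.round(back("top",f([[472,206],[531,235]]),.175),3))
print("block",np.round(back("top",f([[50,155],[165,81],[201,133]]),.075),3))
print("bar",np.round(back("top",f([[265,240],[349,246]]),.19),3))
st()
E
```

```text
cover 0.92 [448. 246. 505. 308.] [ 366.4 -515.5  114.9  117.4   46.7]
cover 0.84 [359. 185. 420. 245.] [ 545.4 -287.3  130.2  133.5   63.3]
cover 0.83 [374. 257. 419. 307.] [ 349.8 -308.   118.7  117.5   79.4]
block 0.73 [169. 142. 241. 203.] [665.2 252.5 113.7 204.   35.5]
holder 0.95 [278. 214. 311. 246.] [487.7 -28.9  91.9  50.6  87.9]
holder 0.64 [430. 202. 467. 221.] [ 5.648e+02 -4.781e+02  5.690e+01  1.050e+02  5.000e-01]
tkey 0.55 [272. 219. 316. 233.] [501.4 -29.5 108.6  34.3  85.6]
cup 0.86 [254. 134. 283. 162.] [746.9  56.7  87.3  77.7   1.6]
tyre_lever 0.59 [208. 263. 247. 280.] [372.9 184.6 123.4  16.7  77.1]
tread 0.7 [257. 134. 284. 161.] [767.   64.6  96.5  73.6  34.5]
tread 0.6 [434. 200. 468. 224.] [ 569.  -491.9   62.   105.9    0.6]
[[ 0.634 -0.263  0.139]
 [ 0.569 -0.376  0.139]
 [ 0.459 -0.318  0.139]
 [ 0.519 -0.204  0.139]]
handle [[ 0.564 -0.248  0.175]
 [ 0.526 -0.326  0.175]]
block [[0.651 0.366 0.075]
 [0.766 0.199 0.075]
 [0.686 0.141 0.075]]
bar [[ 0.514  0.024  0.19 ]
 [ 0.507 -0.086  0.19 ]]
t 1.3 p [ 0.2312 -0.5807  0.2387] z [ 0. -0. -1.] y [ 0.37  -0.929  0.   ] q [ 1.23  0.69 -0.19  1.57  0.16  0.9  -0.22] op 0.997 ff 0.0
```

```bash
R='x'; python3 -m jog '[{"dx":0.114,"dy":0.1065,"dz":0.011,"wz":0.033},{"dx":0.114,"dy":0.1065,"dz":0.011,"wz":0.033},{"dx":0.114,"dy":0.1065,"dz":0.011,"wz":0.033},{"dx":0.114,"dy":0.1065,"dz":0.011,"wz":0.033},{"dx":0.114,"dy":0.1065,"dz":0.011,"wz":0.033}]' >/dev/null
python3 -m jog '[{"dx":0.114,"dy":0.1065,"dz":0.011,"wz":0.033},{"dx":0.114,"dy":0.1065,"dz":0.011,"wz":0.033},{"dx":0.114,"dy":0.1065,"dz":0.011,"wz":0.033},{"dx":0.114,"dy":0.1065,"dz":0.011,"wz":0.033},{"dx":0.114,"dy":0.1065,"dz":0.011,"wz":0.033}]' >/dev/null
python3 -m jog '[{"dx":0.114,"dy":0.1065,"dz":0.011,"wz":0.033},{"dx":0},{"dx":0}]'
python3 - <<'E'
from h import *
st(); ci=r.camera_info("wrist"); im=r.snapshot("wrist"); cv2.imwrite("pics/w1.png",im[:,:,::-1])
for d in r.masks_of("wrist","cover"): print(round(d["p"],2),np.round(d["bbox"]),rect("wrist",d["region"],.139,ci))
print(np.round(proj("wrist",[[.545,-.288,.175]],ci)),np.round(-np.array(ci["R"]).T@ci["t"],3))
E
```

```text
t 1.3 p [ 0.2312 -0.5807  0.2387] z [ 0. -0. -1.] y [ 0.37  -0.929  0.   ] q [ 1.23  0.69 -0.19  1.57  0.16  0.9  -0.22] op 0.997 ff 0.0
0.87 [ 73.   1. 215.  82.] [ 319.7 -406.9   87.    64.7   80.8]
0.86 [270.   0. 414. 138.] [ 341.2 -559.9   85.    85.    47.3]
[[ -83. -764.]] [ 0.299 -0.554  0.385]invalid input
invalid input
invalid input
```

View pics/w1.png

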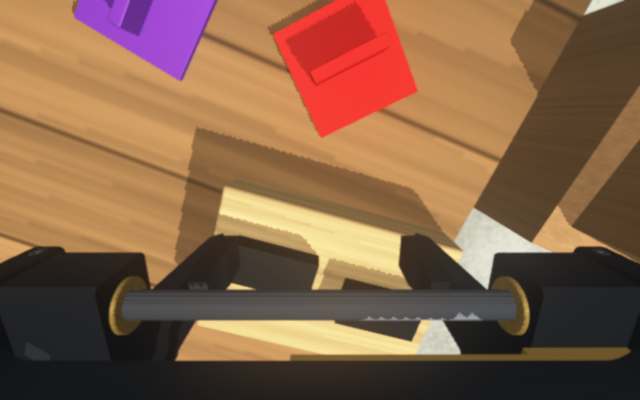

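The arm did not move because each row needs all seven keys. The picture only shows the purple and red covers near the top of the frame.

```bash
python3 -m jog '[{"wx":0,"wy":0,"wz":0.033,"dx":0.114,"dy":0.1065,"dz":0.011,"hand":0},{"wx":0,"wy":0,"wz":0.033,"dx":0.114,"dy":0.1065,"dz":0.011,"hand":0},{"wx":0,"wy":0,"wz":0.033,"dx":0.114,"dy":0.1065,"dz":0.011,"hand":0},{"wx":0,"wy":0,"wz":0.033,"dx":0.114,"dy":0.1065,"dz":0.011,"hand":0},{"wx":0,"wy":0,"wz":0.033,"dx":0.114,"dy":0.1065,"dz":0.011,"hand":0}]'
python3 -m jog '[{"wx":0,"wy":0,"wz":0.033,"dx":0.114,"dy":0.1065,"dz":0.011,"hand":0},{"wx":0,"wy":0,"wz":0.033,"dx":0.114,"dy":0.1065,"dz":0.011,"hand":0},{"wx":0,"wy":0,"wz":0.033,"dx":0.114,"dy":0.1065,"dz":0.011,"hand":0},{"wx":0,"wy":0,"wz":0.033,"dx":0.114,"dy":0.1065,"dz":0.011,"hand":0},{"wx":0,"wy":0,"wz":0.033,"dx":0.114,"dy":0.1065,"dz":0.011,"hand":0}]'
python3 -m jog '[{"wx":0,"wy":0,"wz":0.033,"dx":0.114,"dy":0.1065,"dz":0.011,"hand":0},{"wx":0,"wy":0,"wz":0,"dx":0,"dy":0,"dz":0,"hand":0},{"wx":0,"wy":0,"wz":0,"dx":0,"dy":0,"dz":0,"hand":0}]'
python3 - <<'E'
from h import *
st(); ci=r.camera_info("wrist"); im=r.snapshot("wrist"); cv2.imwrite("pics/w2.png",im[:,:,::-1])
for d in r.masks_of("wrist","cover"): print(round(d["p"],2),np.round(d["bbox"]),rect("wrist",d["region"],.139,ci))
print(np.round(proj("wrist",[[.545,-.288,.175]],ci)),np.round(-np.array(ci["R"]).T@ci["t"],3))
E
```

```text
clock: 1.82
tool_pos: [0.3748, -0.4463, 0.2528]
eef_rot: [0.937, 0.348, 0.0, 0.0]
contact_force: [0.1, 0.1, 0.5]
opening: 0.999
finger_force: 0.0
clock: 2.23
tool_pos: [0.5173, -0.3131, 0.2666]
eef_rot: [0.867, 0.498, 0.0, 0.0]
contact_force: [1.1, -0.6, -0.3]
opening: 1.006
finger_force: 0.0
clock: 2.48
tool_pos: [0.5468, -0.2848, 0.2692]
eef_rot: [0.85, 0.527, 0.001, -0.0]
contact_force: [-0.6, -0.8, 0.2]
opening: 0.999
finger_force: 0.0
t 2.48 p [ 0.5468 -0.2848  0.2692] z [ 0.002  0.001 -1.   ] y [ 0.896 -0.445  0.001] q [ 0.62  0.66 -0.38  1.55  0.27  0.98 -0.3 ] op 0.999 ff 0.0
0.87 [251. 123. 389. 253.] [ 548.4 -285.7  130.8  131.6   62.9]
0.82 [159. 200. 270. 288.] [ 422.2 -294.1   89.6   91.    81. ]
0.68 [254. 319. 342. 363.] [ 446.2 -433.8   57.1  101.4   63.6]
[[318. 205.]] [ 0.579 -0.22   0.416]
```

View pics/w2.png

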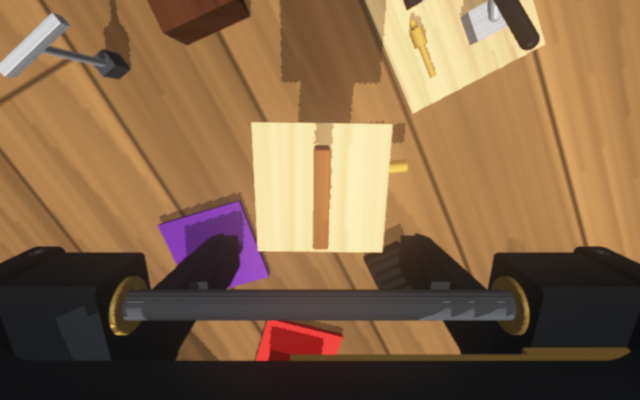

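The wrist picture confirms the choice: the plywood cover is centred at (321,188) with its handle upright in the image and between the fingers. The purple and red covers are off to the left and below.

```bash
python3 -m jog '[{"wx":0,"wy":0,"wz":0,"dx":0.003,"dy":-0.003,"dz":-0.16,"hand":0},{"wx":0,"wy":0,"wz":0,"dx":0,"dy":0,"dz":-0.16,"hand":0},{"wx":0,"wy":0,"wz":0,"dx":0,"dy":0,"dz":-0.16,"hand":0},{"wx":0,"wy":0,"wz":0,"dx":0,"dy":0,"dz":-0.006,"hand":0},{"wx":0,"wy":0,"wz":0,"dx":0,"dy":0,"dz":0,"hand":0}]' 30
python3 -m jog '[{"wx":0,"wy":0,"wz":0,"dx":0,"dy":0,"dz":0,"hand":1},{"wx":0,"wy":0,"wz":0,"dx":0,"dy":0,"dz":0,"hand":1},{"wx":0,"wy":0,"wz":0,"dx":0,"dy":0,"dz":0,"hand":1},{"wx":0,"wy":0,"wz":0,"dx":0,"dy":0,"dz":0,"hand":1},{"wx":0,"wy":0,"wz":0,"dx":0,"dy":0,"dz":0,"hand":1}]' 30
python3 -m jog '[{"wx":0,"wy":0,"wz":0,"dx":0,"dy":0,"dz":0,"hand":1},{"wx":0,"wy":0,"wz":0,"dx":0,"dy":0,"dz":0.08,"hand":1},{"wx":0,"wy":0,"wz":0,"dx":0,"dy":0,"dz":0.14,"hand":1},{"wx":0,"wy":0,"wz":0,"dx":0,"dy":0,"dz":0.14,"hand":1},{"wx":0,"wy":0,"wz":0,"dx":0,"dy":0,"dz":0.14,"hand":1}]' 30
```

```text
clock: 3.0
tool_pos: [0.5432, -0.2899, 0.1463]
eef_rot: [0.852, 0.524, -0.002, -0.001]
contact_force: [0.3, 0.4, 1.0]
opening: 0.998
finger_force: 0.0
clock: 3.42
tool_pos: [0.5458, -0.2888, 0.1487]
eef_rot: [0.851, 0.525, 0.0, 0.001]
contact_force: [-0.0, 1.1, -0.0]
opening: 0.647
finger_force: 0.0
clock: 3.83
tool_pos: [0.545, -0.2883, 0.2739]
eef_rot: [0.851, 0.525, -0.0, -0.0]
contact_force: [1.4, -0.5, -0.3]
opening: 0.268
finger_force: 0.0
```

The fingers were still closing when I lifted, so the cover is still on the pipe. I'll open partly, go down again and wait longer.

```bash
python3 -m jog '[{"wx":0,"wy":0,"wz":0,"dx":0,"dy":0,"dz":0,"hand":0.4},{"wx":0,"wy":0,"wz":0,"dx":0,"dy":0,"dz":0,"hand":0.4},{"wx":0,"wy":0,"wz":0,"dx":0,"dy":0,"dz":0,"hand":0.4},{"wx":0,"wy":0,"wz":0,"dx":0.006,"dy":0.006,"dz":-0.1,"hand":0.4},{"wx":0,"wy":0,"wz":0,"dx":0,"dy":0,"dz":-0.1,"hand":0.4}]' 30
python3 -m jog '[{"wx":0,"wy":0,"wz":0,"dx":0,"dy":0,"dz":-0.1,"hand":0.4},{"wx":0,"wy":0,"wz":0,"dx":0,"dy":0,"dz":-0.1,"hand":0.4},{"wx":0,"wy":0,"wz":0,"dx":0,"dy":0,"dz":-0.1,"hand":0.4},{"wx":0,"wy":0,"wz":0,"dx":0,"dy":0,"dz":0,"hand":1},{"wx":0,"wy":0,"wz":0,"dx":0,"dy":0,"dz":0,"hand":1}]' 30
python3 -m jog '[{"wx":0,"wy":0,"wz":0,"dx":0,"dy":0,"dz":0,"hand":1},{"wx":0,"wy":0,"wz":0,"dx":0,"dy":0,"dz":0,"hand":1},{"wx":0,"wy":0,"wz":0,"dx":0,"dy":0,"dz":0,"hand":1},{"wx":0,"wy":0,"wz":0,"dx":0,"dy":0,"dz":0,"hand":1},{"wx":0,"wy":0,"wz":0,"dx":0,"dy":0,"dz":0,"hand":1}]' 30
python3 -m jog '[{"wx":0,"wy":0,"wz":0,"dx":0,"dy":0,"dz":0,"hand":1},{"wx":0,"wy":0,"wz":0,"dx":0,"dy":0,"dz":0,"hand":1},{"wx":0,"wy":0,"wz":0,"dx":0,"dy":0,"dz":0,"hand":1}]' 30
```

```text
clock: 4.25
tool_pos: [0.5472, -0.2868, 0.2216]
eef_rot: [0.851, 0.525, 0.0, 0.0]
contact_force: [-0.1, -0.5, -0.6]
opening: 0.595
finger_force: 0.0
clock: 4.67
tool_pos: [0.5454, -0.2864, 0.1456]
eef_rot: [0.851, 0.525, -0.001, -0.002]
contact_force: [0.2, -0.6, 0.3]
opening: 0.477
finger_force: 0.0
clock: 5.08
tool_pos: [0.5474, -0.2873, 0.1486]
eef_rot: [0.851, 0.525, 0.0, 0.001]
contact_force: [0.1, 0.6, 4.3]
opening: 0.156
finger_force: 30.0
clock: 5.33
tool_pos: [0.5474, -0.2873, 0.1486]
eef_rot: [0.851, 0.525, 0.0, 0.001]
contact_force: [-0.6, 0.4, 6.2]
opening: 0.156
finger_force: 30.0
```

```bash
python3 -m jog '[{"wx":0,"wy":0,"wz":0,"dx":0,"dy":0,"dz":0.1,"hand":1},{"wx":0,"wy":0,"wz":0,"dx":0,"dy":0,"dz":0.15,"hand":1},{"wx":0,"wy":0,"wz":0,"dx":0,"dy":0,"dz":0.15,"hand":1},{"wx":0,"wy":0,"wz":0,"dx":0,"dy":0,"dz":0.15,"hand":1},{"wx":0,"wy":0,"wz":0,"dx":0,"dy":0,"dz":0.06,"hand":1}]' 30
python3 -m jog '[{"wx":0,"wy":0,"wz":-0.0205,"dx":0.0143,"dy":0.1623,"dz":0,"hand":1},{"wx":0,"wy":0,"wz":-0.0205,"dx":0.0143,"dy":0.1623,"dz":0,"hand":1},{"wx":0,"wy":0,"wz":-0.0205,"dx":0.0143,"dy":0.1623,"dz":0,"hand":1},{"wx":0,"wy":0,"wz":-0.0205,"dx":0.0143,"dy":0.1623,"dz":0,"hand":1}]' 30 | head -2
python3 -m jog '[{"wx":0,"wy":0,"wz":-0.0205,"dx":0.0143,"dy":0.1623,"dz":0,"hand":1},{"wx":0,"wy":0,"wz":-0.0205,"dx":0.0143,"dy":0.1623,"dz":0,"hand":1},{"wx":0,"wy":0,"wz":-0.0205,"dx":0.0143,"dy":0.1623,"dz":0,"hand":1},{"wx":0,"wy":0,"wz":-0.0205,"dx":0.0143,"dy":0.1623,"dz":0,"hand":1}]' 30 |head -2
python3 -m jog '[{"wx":0,"wy":0,"wz":-0.0205,"dx":0.0143,"dy":0.1623,"dz":0,"hand":1},{"wx":0,"wy":0,"wz":-0.0205,"dx":0.0143,"dy":0.1623,"dz":0,"hand":1},{"wx":0,"wy":0,"wz":-0.0205,"dx":0.0143,"dy":0.1623,"dz":0,"hand":1},{"wx":0,"wy":0,"wz":-0.0205,"dx":0.0143,"dy":0.1623,"dz":0,"hand":1},{"wx":0,"wy":0,"wz":0,"dx":0,"dy":0,"dz":0,"hand":1}]' 30
python3 - <<'E'
from h import *
st(); im=r.snapshot("top"); cv2.imwrite("pics/top1.png",im[:,:,::-1])
a=im[120:320,150:450,::-1]; cv2.imwrite("pics/top1c.png",cv2.resize(a,(800,533),interpolation=cv2.INTER_CUBIC))
E
```

```text
clock: 5.75
tool_pos: [0.5488, -0.2875, 0.305]
eef_rot: [0.851, 0.525, 0.002, 0.003]
contact_force: [1.6, -0.5, -1.5]
opening: 0.154
finger_force: 30.0
clock: 6.08
tool_pos: [0.5605, -0.1232, 0.2997]
clock: 6.42
tool_pos: [0.5747, 0.0393, 0.2996]
clock: 6.83
tool_pos: [0.5873, 0.2129, 0.2995]
eef_rot: [0.951, 0.308, 0.001, -0.005]
contact_force: [-2.0, 2.0, -2.2]
opening: 0.153
finger_force: 30.0
t 6.83 p [0.5873 0.2129 0.2995] z [-0.002  0.01  -1.   ] y [ 0.586 -0.81  -0.009] q [-0.28  0.63 -0.25  1.49  0.16  1.04 -1.51] op 0.153 ff 30.0
```

View pics/top1c.png

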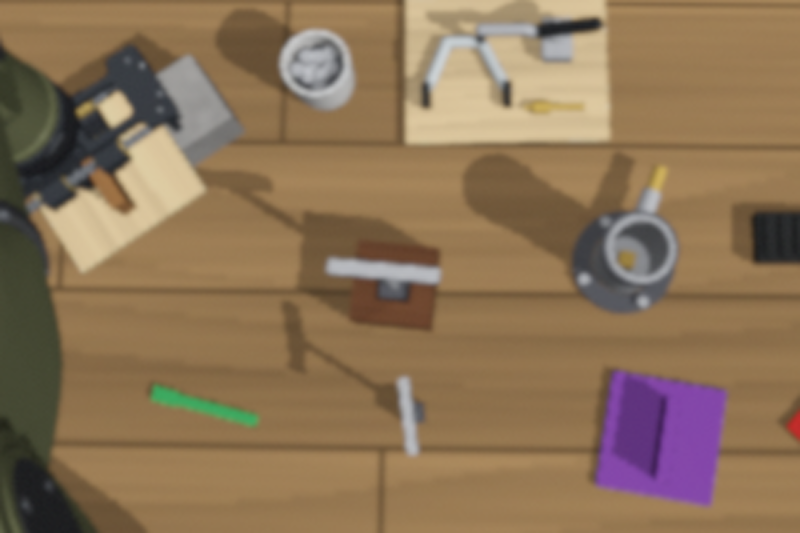

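Top crop: the cover is in the gripper at (120,190). The pipe mouth is now open at (640,247) with the outlet at (658,175). The key stands at (385,270). Next I tilt the cover.

```bash
python3 -m jog '[{"wx":0.0341,"wy":-0.0486,"wz":0,"dx":0,"dy":0,"dz":-0.03,"hand":1},{"wx":0.0341,"wy":-0.0486,"wz":0,"dx":0,"dy":0,"dz":-0.03,"hand":1},{"wx":0.0341,"wy":-0.0486,"wz":0,"dx":0,"dy":0,"dz":-0.03,"hand":1},{"wx":0.0341,"wy":-0.0486,"wz":0,"dx":0,"dy":0,"dz":-0.03,"hand":1}]' 30
python3 -m jog '[{"wx":0.0341,"wy":-0.0486,"wz":0,"dx":0,"dy":0,"dz":-0.03,"hand":1},{"wx":0.0341,"wy":-0.0486,"wz":0,"dx":0,"dy":0,"dz":-0.03,"hand":1},{"wx":0.0341,"wy":-0.0486,"wz":0,"dx":0,"dy":0,"dz":-0.03,"hand":1},{"wx":0.0341,"wy":-0.0486,"wz":0,"dx":0,"dy":0,"dz":-0.03,"hand":1},{"wx":0,"wy":0,"wz":0,"dx":0,"dy":0,"dz":0,"hand":1}]' 30
python3 - <<'E'
from h import *
st(); r.snapshot("top"); r.snapshot("scene")
for q in ["block"]:
  for d in r.masks_of("top",q): print(q,round(d["p"],2),np.round(d["bbox"]),rect("top",d["region"],.075))
  for d in r.masks_of("scene",q):
    print(q,round(d["p"],2),np.round(d["bbox"])); c=max(cv2.findContours(d["region"].astype(np.uint8),0,1)[0],key=cv2.contourArea); print(cv2.approxPolyDP(c,2.5,True)[:,0].tolist())
c=np.array([[a,b] for a,b in [(-45,-100),(-45,100),(45,100),(45,-100)]])/1000
p=np.deg2rad(35); M=np.array([[np.cos(p),-np.sin(p)],[np.sin(p),np.cos(p)]])
w=c@M.T+[.673,.258]
print("pred top face in scene",np.round(proj("scene",np.c_[w,np.full(4,.075)])).tolist(),"top",np.round(proj("top",np.c_[w,np.full(4,.075)])).tolist())
E
```

```text
clock: 7.22
tool_pos: [0.59, 0.198, 0.2726]
eef_rot: [0.933, 0.295, 0.197, -0.061]
contact_force: [0.1, -0.4, -3.3]
opening: 0.155
finger_force: 30.0
clock: 7.63
tool_pos: [0.6027, 0.1862, 0.2696]
eef_rot: [0.92, 0.287, 0.26, -0.067]
contact_force: [-0.6, -0.3, -2.2]
opening: 0.156
finger_force: 30.0
t 7.63 p [0.6027 0.1862 0.2696] z [ 0.44   0.273 -0.855] y [ 0.562 -0.827  0.025] q [-0.08  0.53 -0.35  2.03  0.74  0.09 -2.02] op 0.156 ff 30.0
block 0.71 [168. 144. 240. 193.] [718.9 179.7 110.5  31.7  45.8]
block 0.55 [271. 218. 314. 234.] [511.6 -20.1 126.1  44.   87.6]
block 0.9 [408. 174. 443. 226.]
[[416, 173], [409, 212], [419, 223], [433, 224], [439, 201], [439, 178]]
pred top face in scene [[409.0, 204.0], [414.0, 173.0], [439.0, 176.0], [436.0, 208.0]] top [[238.0, 164.0], [180.0, 201.0], [165.0, 177.0], [222.0, 140.0]]
```

```bash
python3 -m jog '[{"wx":-0.0287,"wy":0.041,"wz":0,"dx":-0.012,"dy":0.014,"dz":0,"hand":1},{"wx":-0.0287,"wy":0.041,"wz":0,"dx":-0.012,"dy":0.014,"dz":-0.1,"hand":1},{"wx":0,"wy":0,"wz":0,"dx":-0.012,"dy":0.014,"dz":-0.15,"hand":1},{"wx":0,"wy":0,"wz":0,"dx":-0.012,"dy":0.014,"dz":-0.15,"hand":1},{"wx":0,"wy":0,"wz":0,"dx":0,"dy":0,"dz":-0.15,"hand":1}]' 30
python3 -m jog '[{"wx":0,"wy":0,"wz":0,"dx":0,"dy":0,"dz":-0.05,"hand":1},{"wx":0,"wy":0,"wz":0,"dx":0,"dy":0,"dz":0,"hand":1}]' 30
python3 -c "
from h import *
st()"
```

```text
clock: 8.25
tool_pos: [0.5926, 0.2033, 0.1431]
eef_rot: [0.938, 0.294, 0.178, -0.041]
contact_force: [1.5, -0.5, -2.5]
opening: 0.155
finger_force: 30.0
clock: 8.42
tool_pos: [0.5933, 0.2016, 0.1304]
eef_rot: [0.938, 0.295, 0.176, -0.039]
contact_force: [0.4, -0.0, -2.1]
opening: 0.151
finger_force: 30.0
t 8.42 p [0.5933 0.2016 0.1304] z [ 0.308  0.177 -0.935] y [ 0.567 -0.823  0.031] q [-0.29  0.76 -0.14  2.01  1.16  0.04 -2.49] op 0.151 ff 30.0
```

```bash
python3 -m jog '[{"wx":-0.0287,"wy":0.041,"wz":0,"dx":0.006,"dy":0.005,"dz":0,"hand":1},{"wx":-0.0287,"wy":0.041,"wz":0,"dx":0.006,"dy":0.005,"dz":-0.04,"hand":1},{"wx":0,"wy":0,"wz":0,"dx":0,"dy":0,"dz":-0.08,"hand":1},{"wx":0,"wy":0,"wz":0,"dx":0,"dy":0,"dz":0,"hand":1},{"wx":0,"wy":0,"wz":0,"dx":0,"dy":0,"dz":0,"hand":1}]' 12
python3 - <<'E'
from h import *
st(); im=r.snapshot("scene"); a=im[130:250,340:480,::-1]; cv2.imwrite("pics/s2.png",cv2.resize(a,(700,600),interpolation=cv2.INTER_CUBIC))
E
```

```text
clock: 8.83
tool_pos: [0.5987, 0.2029, 0.0973]
eef_rot: [0.946, 0.298, 0.128, -0.019]
contact_force: [-0.0, 0.0, -1.2]
opening: 0.158
finger_force: 12.0
t 8.83 p [0.5987 0.2029 0.0973] z [ 0.23   0.111 -0.967] y [ 0.568 -0.822  0.041] q [-0.15  0.85 -0.42  1.91  1.09  0.34 -2.37] op 0.158 ff 12.0
```

View pics/s2.png

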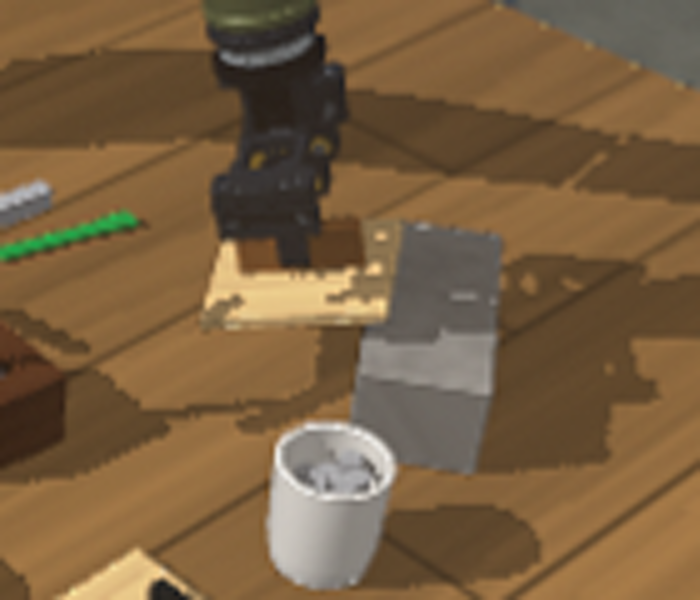

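The scene crop shows the cover held at (300,280), its far edge overlapping the block's near top edge at (390,300), with the cup clear. Next I press it down past that edge at low grip force so that it pivots in the pads.

```bash
python3 -m jog '[{"wx":0,"wy":0,"wz":0,"dx":0.002,"dy":0.003,"dz":-0.03,"hand":1},{"wx":0,"wy":0,"wz":0,"dx":0.002,"dy":0.003,"dz":-0.03,"hand":1},{"wx":0,"wy":0,"wz":0,"dx":0,"dy":0,"dz":-0.03,"hand":1}]' 10
python3 -m jog '[{"wx":0,"wy":0,"wz":0,"dx":0.002,"dy":0.003,"dz":-0.03,"hand":1},{"wx":0,"wy":0,"wz":0,"dx":0.002,"dy":0.003,"dz":-0.03,"hand":1},{"wx":0,"wy":0,"wz":0,"dx":0,"dy":0,"dz":-0.015,"hand":1},{"wx":0,"wy":0,"wz":0,"dx":0,"dy":0,"dz":0,"hand":1}]' 10
python3 - <<'E'
from h import *
st(); im=r.snapshot("scene"); a=im[130:250,340:480,::-1]; cv2.imwrite("pics/s3.png",cv2.resize(a,(700,600),interpolation=cv2.INTER_CUBIC))
E
```

```text
clock: 9.13
tool_pos: [0.6003, 0.2043, 0.0749]
eef_rot: [0.946, 0.298, 0.129, -0.017]
contact_force: [-0.6, -3.2, 1.8]
opening: 0.159
finger_force: 10.0
clock: 9.47
tool_pos: [0.6005, 0.2057, 0.0554]
eef_rot: [0.946, 0.298, 0.128, -0.017]
contact_force: [-1.1, -2.6, -0.0]
opening: 0.163
finger_force: 10.0
t 9.47 p [0.6005 0.2057 0.0554] z [ 0.231  0.109 -0.967] y [ 0.568 -0.822  0.043] q [-0.23  0.91 -0.28  1.91  1.22  0.22 -2.52] op 0.163 ff 10.0
```

View pics/s3.png

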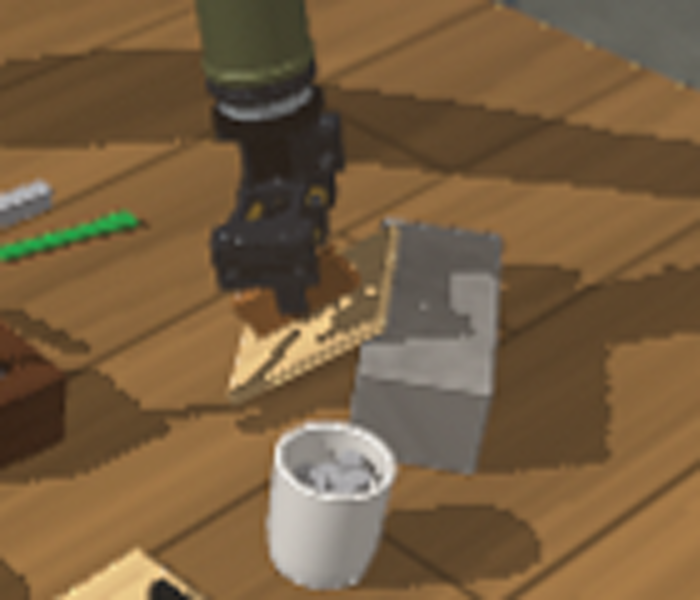

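The cover is pivoting and now leans over the block's top edge. Its near bottom corner is at crop (235,393). I'll check that corner against the bench.

```bash
python3 -c "
from h import *
for t in (.7,.8,.88,.95):
  u=np.array([.819,.574,0]);v=np.array([-.574,.819,0]);z=np.array([0,0,1]);P=np.array([.5962,.2037,.0735])
  n=-u*np.sin(t)+z*np.cos(t);s=u*np.cos(t)+z*np.sin(t);O=P-.037*n
  X=[O+a*.065*s+b*.065*v for a in(-1,1) for b in (-1,1)]
  print(t,np.round(O,3),round(X[0][2],4),((proj('scene',X)-[340,130])*5).round().tolist())
"
```

```text
0.7 [0.616 0.217 0.045] 0.0033 [[232.0, 400.0], [256.0, 300.0], [387.0, 330.0], [402.0, 230.0]]
0.8 [0.618 0.219 0.048] 0.0011 [[241.0, 405.0], [265.0, 304.0], [386.0, 322.0], [402.0, 221.0]]
0.88 [0.62 0.22 0.05] -0.0002 [[249.0, 407.0], [272.0, 306.0], [384.0, 315.0], [400.0, 214.0]]
0.95 [0.621 0.221 0.052] -0.0009 [[256.0, 409.0], [279.0, 308.0], [382.0, 308.0], [398.0, 208.0]]
```

```bash
python3 -m jog '[{"wx":0,"wy":0,"wz":0,"dx":0.012,"dy":0.008,"dz":-0.004,"hand":1},{"wx":0,"wy":0,"wz":0,"dx":0.012,"dy":0.008,"dz":-0.004,"hand":1},{"wx":0,"wy":0,"wz":0,"dx":0.012,"dy":0.008,"dz":-0.004,"hand":1},{"wx":0,"wy":0,"wz":0,"dx":0,"dy":0,"dz":0,"hand":1}]' 10
python3 - <<'E'
from h import *
st(); im=r.snapshot("scene"); a=im[130:250,340:480,::-1]; cv2.imwrite("pics/s4.png",cv2.resize(a,(700,600),interpolation=cv2.INTER_CUBIC))
E
```

```text
clock: 9.85
tool_pos: [0.6064, 0.21, 0.0526]
eef_rot: [0.946, 0.298, 0.125, -0.017]
contact_force: [-10.0, -7.6, 9.2]
opening: 0.165
finger_force: 16.4
t 9.85 p [0.6064 0.21   0.0526] z [ 0.227  0.106 -0.968] y [ 0.568 -0.822  0.043] q [-0.21  0.92 -0.32  1.88  1.18  0.26 -2.48] op 0.165 ff 16.4
```

View pics/s4.png

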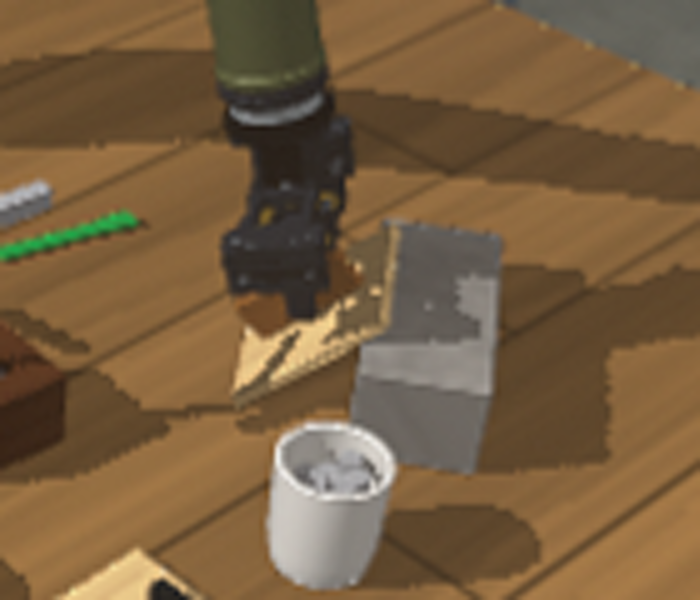

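```bash
python3 -m jog '[{"wx":0,"wy":0,"wz":0,"dx":-0.005,"dy":-0.004,"dz":0.002,"hand":1},{"wx":0,"wy":0,"wz":0,"dx":0,"dy":0,"dz":0,"hand":1}]' 6
python3 -m jog '[{"wx":0,"wy":0,"wz":0,"dx":0,"dy":0,"dz":0,"hand":0.5},{"wx":0,"wy":0,"wz":0,"dx":0,"dy":0,"dz":0,"hand":0.5},{"wx":0,"wy":0,"wz":0,"dx":0,"dy":0,"dz":0,"hand":0.5},{"wx":0,"wy":0,"wz":0,"dx":0,"dy":0,"dz":0,"hand":0.5},{"wx":0,"wy":0,"wz":0,"dx":0,"dy":0,"dz":0,"hand":0.5}]' 
python3 - <<'E'
from h import *
st(); im=r.snapshot("scene"); a=im[130:250,340:480,::-1]; cv2.imwrite("pics/s5.png",cv2.resize(a,(700,600),interpolation=cv2.INTER_CUBIC))
for d in r.masks_of("scene","cover"): print(round(d["p"],2),d["bbox"])
B=back("scene",np.array([[238,405]])/5+[340,130],0.)[0]; print("bottom corner",B)
for L in np.arange(.4,1.3,.1):
  u=np.array([.819,.574,0]);print(round(L,1),((proj("scene",B+.13*(u*np.cos(L)+[0,0,np.sin(L)]))-[340,130])*5).round())
E
```

```text
clock: 10.07
tool_pos: [0.6073, 0.211, 0.0535]
eef_rot: [0.946, 0.298, 0.127, -0.018]
contact_force: [-4.0, -3.5, 1.4]
opening: 0.161
finger_force: 11.5
clock: 10.48
tool_pos: [0.6108, 0.2069, 0.0542]
eef_rot: [0.946, 0.296, 0.129, -0.014]
contact_force: [-1.4, -9.1, 6.4]
opening: 0.492
finger_force: 4.2
t 10.48 p [0.6108 0.2069 0.0542] z [ 0.235  0.103 -0.967] y [ 0.564 -0.824  0.049] q [-0.21  0.92 -0.31  1.88  1.19  0.25 -2.48] op 0.492 ff 4.2
0.87 [389.3, 173.9, 420.3, 210.6]
0.84 [145.2, 241.2, 201.0, 278.6]
0.65 [212.0, 211.5, 260.2, 248.6]
bottom corner [0.61627146 0.13868989 0.        ]
0.4 [[416. 378.]]
0.5 [[410. 363.]]
0.6 [[403. 349.]]
0.7 [[394. 335.]]
0.8 [[383. 322.]]
0.9 [[370. 310.]]
1.0 [[356. 299.]]
1.1 [[341. 288.]]
1.2 [[324. 279.]]
```

```bash
python3 -m jog '[{"wx":0,"wy":0,"wz":0,"dx":-0.02,"dy":-0.013,"dz":0.03,"hand":0.4},{"wx":0,"wy":0,"wz":0,"dx":-0.02,"dy":-0.013,"dz":0.03,"hand":0.4}]' 
python3 -m jog '[{"wx":0,"wy":0,"wz":0,"dx":-0.03,"dy":-0.02,"dz":0.05,"hand":0.4},{"wx":0,"wy":0,"wz":0,"dx":-0.04,"dy":-0.03,"dz":0.08,"hand":0.4},{"wx":0,"wy":0,"wz":0,"dx":-0.05,"dy":-0.03,"dz":0.1,"hand":0.4},{"wx":0,"wy":0,"wz":0,"dx":-0.05,"dy":-0.03,"dz":0.12,"hand":0}]' 
python3 - <<'E'
from h import *
st(); im=r.snapshot("scene"); a=im[130:250,340:480,::-1]; cv2.imwrite("pics/s6.png",cv2.resize(a,(700,600),interpolation=cv2.INTER_CUBIC))
for d in r.masks_of("scene","cover"): print(round(d["p"],2),d["bbox"])
E
```

```text
clock: 10.75
tool_pos: [0.5992, 0.2065, 0.0694]
eef_rot: [0.946, 0.298, 0.129, -0.02]
contact_force: [-0.3, -0.1, -0.7]
opening: 0.599
finger_force: 0.0
clock: 11.08
tool_pos: [0.5549, 0.1787, 0.157]
eef_rot: [0.945, 0.299, 0.128, -0.019]
contact_force: [-0.2, -0.1, 0.2]
opening: 0.654
finger_force: 0.0
t 11.08 p [0.5549 0.1787 0.157 ] z [ 0.231  0.113 -0.966] y [ 0.57 -0.82  0.04] q [-0.07  0.72 -0.5   2.02  1.02  0.37 -2.32] op 0.654 ff 0.0
0.96 [216.5, 211.8, 261.9, 245.4]
0.71 [146.4, 242.5, 202.9, 278.4]
0.68 [388.6, 175.6, 419.5, 208.8]
0.6 [397.6, 214.0, 416.6, 249.5]
```

View pics/s6.png

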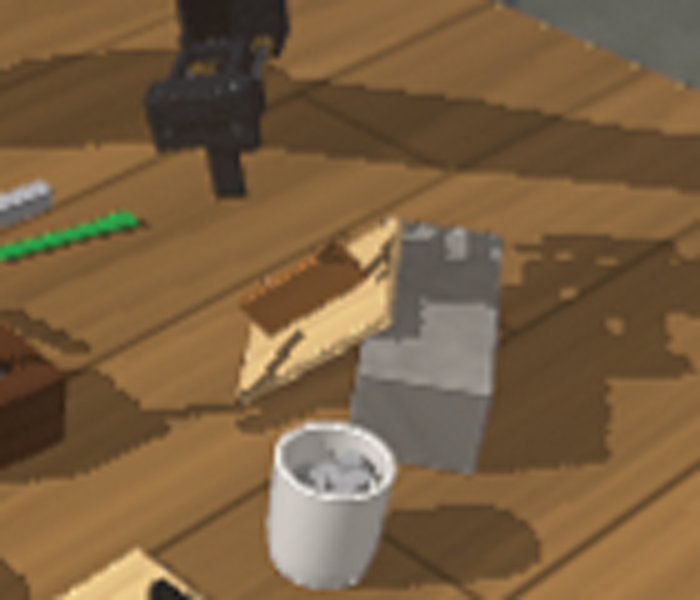

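The cover leans stably on the block's near top edge with its handle outward at (300,285), free of the gripper. The cup is untouched. Next is the key.

```bash
python3 -m jog '[{"wx":-0.0192,"wy":0.0392,"wz":0,"dx":0,"dy":0,"dz":0.12,"hand":0},{"wx":-0.0192,"wy":0.0392,"wz":0,"dx":0,"dy":-0.05,"dz":0.12,"hand":0},{"wx":-0.0192,"wy":0.0392,"wz":0,"dx":-0.02,"dy":-0.1,"dz":0.12,"hand":0}]' |head -2
python3 -m jog '[{"wx":0,"wy":0,"wz":0.056,"dx":-0.02,"dy":-0.1,"dz":0.05,"hand":0},{"wx":0,"wy":0,"wz":0.056,"dx":-0.02,"dy":-0.1,"dz":0.05,"hand":0},{"wx":0,"wy":0,"wz":0.056,"dx":-0.03,"dy":-0.1,"dz":0.05,"hand":0},{"wx":0,"wy":0,"wz":0.056,"dx":-0.03,"dy":-0.1,"dz":0.06,"hand":0}]'|head -2
python3 -m jog '[{"wx":0,"wy":0,"wz":0.056,"dx":-0.03,"dy":-0.1,"dz":0,"hand":0},{"wx":0,"wy":0,"wz":0.056,"dx":-0.03,"dy":-0.1,"dz":0,"hand":0},{"wx":0,"wy":0,"wz":0.056,"dx":0,"dy":-0.1,"dz":0,"hand":0},{"wx":0,"wy":0,"wz":0.056,"dx":0,"dy":-0.09,"dz":0,"hand":0},{"wx":0,"wy":0,"wz":0,"dx":0,"dy":0,"dz":0,"hand":0}]' |head -3
python3 - <<'E'
from h import *
st(); im=cv2.imread("pics/top1.png")
g=cv2.resize(im[160:260,340:440],None,fx=6,fy=6,interpolation=cv2.INTER_CUBIC); gg=cv2.cvtColor(g,cv2.COLOR_BGR2GRAY)
H=cv2.HoughCircles(gg,cv2.HOUGH_GRADIENT_ALT,1.5,10,param1=120,param2=.5,minRadius=40,maxRadius=110)
if H is not None:
  for x,y,R in H[0][:6]:
    c=np.array([[x,y],[x+R,y]])/6-.5+[340,160]; w=back("top",c,.13); print("circle",np.round(c[0],1),np.round(w[0],4),round(np.linalg.norm(w[1]-w[0]),4))
hsv=cv2.cvtColor(im,cv2.COLOR_BGR2HSV); m=cv2.inRange(hsv,(18,140,120),(35,255,255)); m[:, :380]=0; m[:170]=0;m[215:]=0;m[:,420:]=0
p=np.argwhere(m)[:,::-1]; print("yellow",len(p),p.mean(0),p.min(0),p.max(0),np.round(back("top",p.mean(0),.03),4))
ci=r.camera_info("wrist"); im=r.snapshot("wrist"); cv2.imwrite("pics/w3.png",im[:,:,::-1])
for q,z in [("tkey",.19),("holder",.06)]:
  for d in r.masks_of("wrist",q): print(q,round(d["p"],2),np.round(d["bbox"]),rect("wrist",d["region"],z,ci))
E
```

```text
clock: 11.43
tool_pos: [0.5536, 0.1441, 0.236]
clock: 11.77
tool_pos: [0.5297, 0.0397, 0.2872]
clock: 12.18
tool_pos: [0.5151, -0.0628, 0.2856]
eef_rot: [0.732, 0.682, 0.017, -0.004]
t 12.18 p [ 0.5151 -0.0628  0.2856] z [ 0.019  0.028 -0.999] y [ 0.997 -0.071  0.017] q [ 0.7   0.69 -1.13  1.81  0.69  1.08 -0.75] op 1.003 ff 0.0
circle [390.  212.5] [ 0.5446 -0.2925  0.13  ] 0.0365
circle [390.  212.5] [ 0.5446 -0.2925  0.13  ] 0.0281
yellow 14 [395.28571429 185.71428571] [394 183] [397 188] [[ 0.6411 -0.3266  0.03  ]]
tkey 0.84 [298.  95. 324. 224.] [513.8 -27.9 108.6  20.   86. ]
tkey 0.6 [144. 162. 226. 200.] [406.9 -35.3  71.1  15.6  13.8]
holder 0.56 [276. 112. 350. 187.] [540.6 -30.6  89.8  36.5  83.8]
```

```bash
python3 -m jog '[{"wx":-0.014,"wy":0.0095,"wz":0,"dx":-0.012,"dy":0.135,"dz":0,"hand":0.5},{"wx":0,"wy":0,"wz":0,"dx":0,"dy":0,"dz":0,"hand":0.5},{"wx":0,"wy":0,"wz":0,"dx":0,"dy":0,"dz":-0.08,"hand":0.5},{"wx":0,"wy":0,"wz":0,"dx":0,"dy":0,"dz":0,"hand":0.5}]' 40
python3 - <<'E'
from h import *
st(); ci=r.camera_info("wrist"); im=r.snapshot("wrist"); cv2.imwrite("pics/w4.png",im[:,:,::-1])
for q,z in [("tkey",.19),("holder",.06)]:
  for d in r.masks_of("wrist",q): print(q,round(d["p"],2),np.round(d["bbox"]),rect("wrist",d["region"],z,ci))
r.snapshot("top")
for d in r.masks_of("top","tkey"): print("top",round(d["p"],2),np.round(d["bbox"]),rect("top",d["region"],.19))
E
```

```text
clock: 12.67
tool_pos: [0.5105, -0.0216, 0.2652]
eef_rot: [0.729, 0.685, 0.0, -0.001]
contact_force: [-1.6, -0.3, -0.9]
opening: 0.721
finger_force: 0.0
t 12.67 p [ 0.5105 -0.0216  0.2652] z [-0.002  0.002 -1.   ] y [ 0.998 -0.063 -0.002] q [ 0.59  0.7  -1.09  1.85  0.72  1.05 -0.86] op 0.721 ff 0.0
tkey 0.84 [308. 144. 334. 278.] [511.1 -27.3 111.1  19.6  84.3]
tkey 0.78 [151. 184. 235. 236.] [412.2 -23.5  77.1  26.3  27.1]
holder 0.6 [286. 138. 361. 216.] [513.3 -25.8  94.9  90.   85. ]
```

```bash
python3 -m jog '[{"wx":0,"wy":0,"wz":-0.006,"dx":0.002,"dy":-0.024,"dz":-0.1,"hand":0.5},{"wx":0,"wy":0,"wz":0,"dx":0,"dy":0,"dz":-0.1,"hand":0.5},{"wx":0,"wy":0,"wz":0,"dx":0,"dy":0,"dz":-0.1,"hand":0.5},{"wx":0,"wy":0,"wz":0,"dx":0,"dy":0,"dz":-0.1,"hand":0.5},{"wx":0,"wy":0,"wz":0,"dx":0,"dy":0,"dz":0,"hand":1}]' 40
python3 -m jog '[{"wx":0,"wy":0,"wz":0,"dx":0,"dy":0,"dz":0,"hand":1},{"wx":0,"wy":0,"wz":0,"dx":0,"dy":0,"dz":0,"hand":1},{"wx":0,"wy":0,"wz":0,"dx":0,"dy":0,"dz":0,"hand":1},{"wx":0,"wy":0,"wz":0,"dx":0,"dy":0,"dz":0,"hand":1},{"wx":0,"wy":0,"wz":0,"dx":0,"dy":0,"dz":0,"hand":1}]' 40
python3 -m jog '[{"wx":0,"wy":0,"wz":0,"dx":0,"dy":0,"dz":0,"hand":1},{"wx":0,"wy":0,"wz":0,"dx":0,"dy":0,"dz":0,"hand":1}]' 40
python3 -c "
from h import *
st()"
```

```text
clock: 13.33
tool_pos: [0.51, -0.031, 0.1635]
eef_rot: [0.735, 0.678, -0.002, -0.002]
contact_force: [-0.8, -0.4, 0.2]
opening: 0.445
finger_force: 0.0
clock: 13.75
tool_pos: [0.5132, -0.0295, 0.1682]
eef_rot: [0.735, 0.678, 0.002, 0.0]
contact_force: [0.8, 0.1, 6.8]
opening: 0.15
finger_force: 40.0
clock: 13.92
tool_pos: [0.5132, -0.0295, 0.1682]
eef_rot: [0.735, 0.678, 0.002, 0.0]
contact_force: [-0.8, -0.2, 6.5]
opening: 0.151
finger_force: 40.0
t 13.92 p [ 0.5132 -0.0295  0.1682] z [ 0.004  0.002 -1.   ] y [ 0.997 -0.08   0.004] q [ 0.52  0.82 -0.97  1.95  0.9   0.88 -1.02] op 0.151 ff 40.0
```

```bash
python3 -m jog '[{"wx":0,"wy":0,"wz":0,"dx":0,"dy":0,"dz":0.1,"hand":1},{"wx":0,"wy":0,"wz":0,"dx":0,"dy":0,"dz":0.14,"hand":1},{"wx":0,"wy":0,"wz":0,"dx":0,"dy":0,"dz":0.14,"hand":1},{"wx":0,"wy":0,"wz":0,"dx":0,"dy":0,"dz":0.14,"hand":1},{"wx":0,"wy":0,"wz":0,"dx":0,"dy":0,"dz":0.1,"hand":1}]' 40
python3 -m jog '[{"wx":0,"wy":0,"wz":-0.0075,"dx":0.006,"dy":-0.15,"dz":0,"hand":1},{"wx":0,"wy":0,"wz":-0.0075,"dx":0.006,"dy":-0.15,"dz":0,"hand":1},{"wx":0,"wy":0,"wz":-0.0075,"dx":0.006,"dy":-0.15,"dz":0,"hand":1},{"wx":0,"wy":0,"wz":-0.0075,"dx":0.006,"dy":-0.15,"dz":0,"hand":1},{"wx":0,"wy":0,"wz":-0.0075,"dx":0.006,"dy":-0.15,"dz":0,"hand":1}]' |head -2
python3 -m jog '[{"wx":0,"wy":0,"wz":-0.0075,"dx":0.006,"dy":-0.15,"dz":0,"hand":1},{"wx":0,"wy":0,"wz":-0.0075,"dx":0.006,"dy":-0.15,"dz":0,"hand":1},{"wx":0,"wy":0,"wz":-0.0075,"dx":0.006,"dy":-0.15,"dz":0,"hand":1},{"wx":0,"wy":0,"wz":-0.0075,"dx":0.006,"dy":-0.15,"dz":0,"hand":1},{"wx":0,"wy":0,"wz":0,"dx":0,"dy":0,"dz":0,"hand":1}]'
python3 -m jog '[{"wx":0,"wy":0,"wz":0,"dx":0,"dy":0,"dz":0,"hand":1}]' >/dev/null
python3 - <<'E'
from h import *
st(); ci=r.camera_info("wrist"); im=r.snapshot("wrist"); cv2.imwrite("pics/w5.png",im[:,:,::-1])
print("cam",-np.array(ci["R"]).T@ci["t"])
for X in [[.5446,-.2925,.13],[.5446,-.2925,.046]]: print(proj("wrist",[X],ci).round())
np.savez("w5.npz",**{k:np.array(ci[k]) for k in ci})
E
```

```text
clock: 14.33
tool_pos: [0.512, -0.0295, 0.3242]
eef_rot: [0.735, 0.679, 0.002, -0.0]
contact_force: [1.0, 1.3, -4.7]
opening: 0.153
finger_force: 40.0
clock: 14.75
tool_pos: [0.5183, -0.2195, 0.3211]
clock: 15.17
tool_pos: [0.5225, -0.3787, 0.3191]
eef_rot: [0.784, 0.621, -0.003, 0.001]
contact_force: [-1.8, -3.3, -5.6]
opening: 0.152
finger_force: 40.0
t 15.25 p [ 0.5238 -0.3705  0.3198] z [-0.002  0.003 -1.   ] y [ 0.976 -0.219 -0.003] q [ 1.04  0.81 -1.07  1.38  0.71  1.37 -0.26] op 0.157 ff 40.0
cam [ 0.54025719 -0.30017279  0.46647533]
[[322. 106.]]
[[321. 107.]]
```

```bash
python3 - <<'E'
import cv2
a=cv2.imread("pics/w5.png")[50:170,247:397]; a=cv2.convertScaleAbs(a,alpha=1.4,beta=15); cv2.imwrite("pics/w5c.png",cv2.resize(a,(750,600),interpolation=cv2.INTER_CUBIC))
E
```

```text
(no output)
```

View pics/w5c.png

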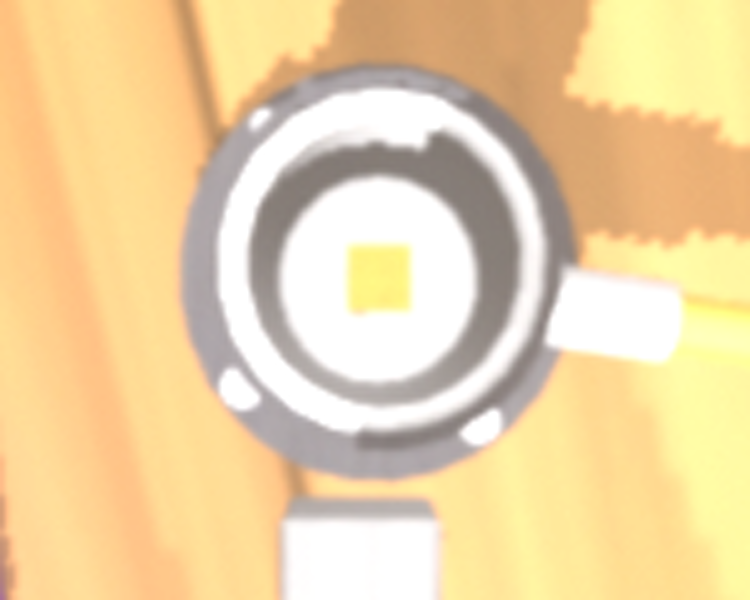

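The last picture shows the open bore with the yellow square stem at crop (380,277), its sides parallel to the image. The key bar at (360,550) is also upright in the image, so the key's yaw already matches the stem. The outlet leaves to the right.

```bash
python3 - <<'E'
from h import *
ci=dict(np.load("w5.npz")); im=cv2.imread("pics/w5.png")
hsv=cv2.cvtColor(im,cv2.COLOR_BGR2HSV); m=cv2.inRange(hsv,(15,90,60),(40,255,255)); k=np.zeros_like(m); k[95:117,312:336]=255; m&=k
p=np.argwhere(m)[:,::-1].astype(np.float32); print(len(p),p.mean(0),cv2.minAreaRect(p))
print("stem",np.round(back("wrist",p.mean(0),.038,ci),4))
g=cv2.resize(im[50:170,247:397],None,fx=5,fy=5,interpolation=cv2.INTER_CUBIC); gg=cv2.cvtColor(g,cv2.COLOR_BGR2GRAY)
H=cv2.HoughCircles(gg,cv2.HOUGH_GRADIENT_ALT,1.5,5,param1=100,param2=.4,minRadius=100,maxRadius=200)
for x,y,R in (H[0] if H is not None else []):
  c=np.array([[x,y],[x+R,y]])/5-.4+[247,50]; w=back("wrist",c,.13,ci); print(np.round(c[0],1),np.round(w[0],4),round(np.linalg.norm(w[1]-w[0]),4), back("wrist",c,.0,ci)[0].round(4))
# yaw of stem in world from patch: image horizontal direction
a=back("wrist",[[310,105],[340,105]],.04,ci); d=a[1]-a[0]; print("img x yaw",np.degrees(np.arctan2(d[1],d[0])))
o=back("wrist",[[247+565/5,50+307/5],[247+680/5,50+325/5]],.03,ci); d=o[1]-o[0]; print("outlet yaw",np.degrees(np.arctan2(d[1],d[0])),o.round(4))
m=cv2.inRange(im,(0,0,0),(255,255,255))
for d in r.masks_of("wrist","tkey"): print(round(d["p"],2),d["bbox"],rect("wrist",d["region"],.346,ci))
E
```

```text
156 [322.5 105. ] ((322.5, 105.0), (12.0, 11.0), 90.0)
stem [[ 0.5467 -0.2897  0.038 ]]
[321.6 105.4] [ 0.5443 -0.2922  0.13  ] 0.035 [ 0.5458 -0.2891  0.    ]
[323.4 101.5] [ 0.5471 -0.2886  0.13  ] 0.0308 [ 0.5497 -0.2842  0.    ]
[376.5  97. ] [ 0.6044 -0.2967  0.13  ] 0.0277 [ 0.6292 -0.2954  0.    ]
img x yaw -12.670640099531516
outlet yaw -21.144054400599597 [[ 0.5972 -0.3098  0.03  ]
 [ 0.6285 -0.3219  0.03  ]]
0.59 [300.5, 147.2, 335.2, 355.6] [ 529.5 -345.5   65.6   14.3   76.4]
```

```bash
python3 - <<'E'
from h import *
ci=dict(np.load("w5.npz")); tx=np.array([.219,.976,0]); T=np.array([.5238,-.3705,0]); ty=np.array([.976,-.219,0])
for px,z in [((247+360/5-.4,50+520/5-.4),.3418),((247+360/5-.4,50+499/5-.4),.3258)]:
    e=back("wrist",px,z,ci)[0]; c=e-.055*tx-T; print(e.round(4), "offset along toolx",round(c@tx,4),"tooly",round(c@ty,4))
E
```

```text
[ 0.5363 -0.316   0.3418] offset along toolx 0.0009 tooly 0.0002
[ 0.5362 -0.3161  0.3258] offset along toolx 0.0008 tooly 0.0002
```

```bash
python3 -m jog '[{"wx":0,"wy":0,"wz":0,"dx":0.03,"dy":0.106,"dz":0,"hand":1},{"wx":0,"wy":0,"wz":0,"dx":0.03,"dy":0.106,"dz":0,"hand":1},{"wx":0,"wy":0,"wz":0,"dx":0.029,"dy":0.105,"dz":0,"hand":1},{"wx":0,"wy":0,"wz":0,"dx":0,"dy":0,"dz":0,"hand":1},{"wx":0,"wy":0,"wz":0,"dx":0,"dy":0,"dz":0,"hand":1}]' >/dev/null
python3 -m jog '[{"wx":0,"wy":0,"wz":0,"dx":0,"dy":0,"dz":0,"hand":1},{"wx":0,"wy":0,"wz":0,"dx":0,"dy":0,"dz":0,"hand":1}]'
python3 -c "
from h import *
st()"
```

```text
clock: 15.93
tool_pos: [0.5474, -0.2885, 0.3214]
eef_rot: [0.779, 0.627, 0.0, -0.001]
contact_force: [0.2, -0.4, -4.0]
opening: 0.15
finger_force: 40.0
t 15.93 p [ 0.5474 -0.2885  0.3214] z [-0.     0.001 -1.   ] y [ 0.977 -0.213 -0.   ] q [ 0.94  0.78 -1.08  1.45  0.69  1.32 -0.4 ] op 0.15 ff 40.0
```

```bash
python3 -m jog '[{"wx":0,"wy":0,"wz":0,"dx":-0.005,"dy":-0.01,"dz":-0.06,"hand":1},{"wx":0,"wy":0,"wz":0,"dx":0,"dy":0,"dz":-0.1,"hand":1},{"wx":0,"wy":0,"wz":0,"dx":0,"dy":0,"dz":-0.1,"hand":1},{"wx":0,"wy":0,"wz":0,"dx":0,"dy":0,"dz":-0.1,"hand":1},{"wx":0,"wy":0,"wz":0,"dx":0,"dy":0,"dz":0,"hand":1}]' >/dev/null
python3 -m jog '[{"wx":0,"wy":0,"wz":0,"dx":0,"dy":0,"dz":0,"hand":1},{"wx":0,"wy":0,"wz":0,"dx":0,"dy":0,"dz":0,"hand":1}]'
python3 -c "
from h import *
st()"
```

```text
clock: 16.52
tool_pos: [0.5475, -0.2908, 0.2331]
eef_rot: [0.779, 0.627, 0.002, 0.0]
contact_force: [0.9, 0.6, -4.3]
opening: 0.152
finger_force: 40.0
t 16.52 p [ 0.5475 -0.2908  0.2331] z [ 0.003  0.002 -1.   ] y [ 0.977 -0.214  0.003] q [ 0.93  0.87 -1.03  1.57  0.79  1.17 -0.48] op 0.152 ff 40.0
```

Position is good, so I'll lower it onto the stem.

```bash
python3 -m jog '[{"wx":0,"wy":0,"wz":0,"dx":-0.004,"dy":0,"dz":-0.06,"hand":1},{"wx":0,"wy":0,"wz":0,"dx":0,"dy":0,"dz":-0.06,"hand":1},{"wx":0,"wy":0,"wz":0,"dx":0,"dy":0,"dz":-0.03,"hand":1},{"wx":0,"wy":0,"wz":0,"dx":0,"dy":0,"dz":0,"hand":1}]'
python3 -m jog '[{"wx":0,"wy":0,"wz":0,"dx":0,"dy":0,"dz":-0.03,"hand":1},{"wx":0,"wy":0,"wz":0,"dx":0,"dy":0,"dz":-0.03,"hand":1},{"wx":0,"wy":0,"wz":0,"dx":0,"dy":0,"dz":-0.02,"hand":1},{"wx":0,"wy":0,"wz":0,"dx":0,"dy":0,"dz":0,"hand":1}]'
```

```text
clock: 16.85
tool_pos: [0.5446, -0.2909, 0.1926]
eef_rot: [0.779, 0.627, 0.0, -0.001]
contact_force: [-0.9, -0.6, -4.6]
opening: 0.154
finger_force: 40.0
clock: 17.18
tool_pos: [0.5449, -0.2906, 0.1729]
eef_rot: [0.779, 0.627, 0.0, -0.001]
contact_force: [0.3, -0.0, -5.0]
opening: 0.155
finger_force: 40.0
```

```bash
python3 -m jog '[{"wx":0,"wy":0,"wz":0,"dx":0,"dy":0,"dz":-0.012,"hand":1},{"wx":0,"wy":0,"wz":0,"dx":0,"dy":0,"dz":-0.01,"hand":1},{"wx":0,"wy":0,"wz":0,"dx":0,"dy":0,"dz":0,"hand":1},{"wx":0,"wy":0,"wz":0,"dx":0,"dy":0,"dz":0,"hand":1}]' 
python3 -c "
from h import *
st()"
```

```text
clock: 17.52
tool_pos: [0.5457, -0.2906, 0.1687]
eef_rot: [0.779, 0.627, 0.001, -0.0]
contact_force: [0.6, -0.5, -4.6]
opening: 0.153
finger_force: 40.0
t 17.52 p [ 0.5457 -0.2906  0.1687] z [ 0.001  0.002 -1.   ] y [ 0.977 -0.213  0.001] q [ 0.91  0.94 -0.98  1.63  0.87  1.06 -0.55] op 0.153 ff 40.0
```

```bash
python3 -m jog '[{"wx":0,"wy":0,"wz":0.04,"dx":0,"dy":0,"dz":-0.002,"hand":1},{"wx":0,"wy":0,"wz":0.04,"dx":0,"dy":0,"dz":0,"hand":1},{"wx":0,"wy":0,"wz":0.04,"dx":0,"dy":0,"dz":0,"hand":1},{"wx":0,"wy":0,"wz":0.04,"dx":0,"dy":0,"dz":0,"hand":1},{"wx":0,"wy":0,"wz":0.04,"dx":0,"dy":0,"dz":0,"hand":1}]' 50
python3 -c "
from h import *
st();print(r.get_state()['moment'])"
python3 -m jog '[{"wx":0,"wy":0,"wz":0.04,"dx":0,"dy":0,"dz":0,"hand":1},{"wx":0,"wy":0,"wz":0.04,"dx":0,"dy":0,"dz":0,"hand":1},{"wx":0,"wy":0,"wz":0.04,"dx":0,"dy":0,"dz":0,"hand":1},{"wx":0,"wy":0,"wz":0.04,"dx":0,"dy":0,"dz":0,"hand":1},{"wx":0,"wy":0,"wz":0.04,"dx":0,"dy":0,"dz":0,"hand":1}]' 50
python3 -c "
from h import *
st();print(r.get_state()['moment'])"
```

```text
clock: 17.93
tool_pos: [0.5458, -0.291, 0.1684]
eef_rot: [0.638, 0.77, 0.001, -0.0]
contact_force: [0.5, -0.1, -4.9]
opening: 0.155
finger_force: 50.0
t 17.93 p [ 0.5458 -0.291   0.1684] z [ 0.001  0.002 -1.   ] y [0.982 0.187 0.001] q [ 0.94  0.97 -1.06  1.63  0.93  1.12 -0.19] op 0.155 ff 50.0
[-0.13065612 -0.14202708 -0.15035938]
clock: 18.35
tool_pos: [0.546, -0.291, 0.1684]
eef_rot: [0.472, 0.882, 0.001, -0.0]
contact_force: [0.7, -0.3, -4.8]
opening: 0.15
finger_force: 50.0
t 18.35 p [ 0.546  -0.291   0.1684] z [ 0.     0.002 -1.   ] y [0.832 0.555 0.001] q [ 0.96  1.01 -1.14  1.63  0.98  1.18  0.17] op 0.15 ff 50.0
[-0.12153218 -0.29241692 -0.21862905]
```

```bash
python3 -m jog '[{"wx":0,"wy":0,"wz":0.04,"dx":0,"dy":0,"dz":0,"hand":1},{"wx":0,"wy":0,"wz":0.04,"dx":0,"dy":0,"dz":0,"hand":1},{"wx":0,"wy":0,"wz":0.04,"dx":0,"dy":0,"dz":0,"hand":1},{"wx":0,"wy":0,"wz":0.04,"dx":0,"dy":0,"dz":0,"hand":1},{"wx":0,"wy":0,"wz":0.04,"dx":0,"dy":0,"dz":0,"hand":1}]' 50
python3 -m jog '[{"wx":0,"wy":0,"wz":0.03,"dx":0,"dy":0,"dz":0,"hand":1},{"wx":0,"wy":0,"wz":0.03,"dx":0,"dy":0,"dz":0,"hand":1},{"wx":0,"wy":0,"wz":0,"dx":0,"dy":0,"dz":0,"hand":1}]' 50
python3 -c "
from h import *
st();print(r.get_state()['moment'])"
python3 -m jog '[{"wx":0,"wy":0,"wz":0.02,"dx":0,"dy":0,"dz":0,"hand":1},{"wx":0,"wy":0,"wz":0.02,"dx":0,"dy":0,"dz":0,"hand":1},{"wx":0,"wy":0,"wz":0,"dx":0,"dy":0,"dz":0,"hand":1}]' 50
python3 -c "
from h import *
st();print(r.get_state()['moment'])"
```

```text
clock: 18.77
tool_pos: [0.5461, -0.291, 0.1684]
eef_rot: [0.287, 0.958, 0.001, -0.0]
contact_force: [1.0, 0.4, -6.4]
opening: 0.152
finger_force: 50.0
clock: 19.02
tool_pos: [0.5462, -0.2909, 0.1684]
eef_rot: [0.23, 0.973, 0.001, -0.0]
contact_force: [0.5, -0.4, -4.8]
opening: 0.151
finger_force: 50.0
t 19.02 p [ 0.5462 -0.2909  0.1684] z [-0.     0.001 -1.   ] y [0.448 0.894 0.001] q [ 0.99  1.05 -1.23  1.62  1.04  1.25  0.65] op 0.151 ff 50.0
[-0.07259827 -0.44137462 -0.05539183]
clock: 19.27
tool_pos: [0.5461, -0.2908, 0.1684]
eef_rot: [0.192, 0.981, 0.001, -0.0]
contact_force: [0.9, -0.2, -4.2]
opening: 0.154
finger_force: 50.0
t 19.27 p [ 0.5461 -0.2908  0.1684] z [-0.001  0.001 -1.   ] y [0.377 0.926 0.001] q [ 0.99  1.06 -1.24  1.62  1.05  1.26  0.72] op 0.154 ff 50.0
[-0.00152776 -0.47230558 -0.13526216]
```

```bash
for i in 1; do python3 -m jog '[{"wx":0,"wy":0,"wz":0.025,"dx":0,"dy":0,"dz":0,"hand":1},{"wx":0,"wy":0,"wz":0.025,"dx":0,"dy":0,"dz":0,"hand":1},{"wx":0,"wy":0,"wz":0,"dx":0,"dy":0,"dz":0,"hand":1}]' 50 >/dev/null
python3 -c "
from h import *
st();print(r.get_state()['moment'])"; done
python3 -m jog '[{"wx":0,"wy":0,"wz":0.025,"dx":0,"dy":0,"dz":0,"hand":1},{"wx":0,"wy":0,"wz":0.025,"dx":0,"dy":0,"dz":0,"hand":1},{"wx":0,"wy":0,"wz":0,"dx":0,"dy":0,"dz":0,"hand":1}]' 50 >/dev/null
python3 -c "
from h import *
st();print(r.get_state()['moment'])"
```

```text
t 19.52 p [ 0.5461 -0.2907  0.1684] z [-0.001  0.001 -1.   ] y [0.283 0.959 0.001] q [ 1.    1.07 -1.26  1.62  1.06  1.27  0.82] op 0.152 ff 50.0
[ 0.01630248 -0.50081819 -0.07288981]
t 19.77 p [ 0.546  -0.2906  0.1684] z [-0.001  0.001 -1.   ] y [0.186 0.982 0.001] q [ 1.    1.08 -1.28  1.62  1.07  1.29  0.91] op 0.151 ff 50.0
[-0.01893001 -0.53302594 -0.10946117]
```

```bash
python3 -m jog '[{"wx":0,"wy":0,"wz":0.025,"dx":0,"dy":0,"dz":0,"hand":1},{"wx":0,"wy":0,"wz":0.025,"dx":0,"dy":0,"dz":0,"hand":1},{"wx":0,"wy":0,"wz":0,"dx":0,"dy":0,"dz":0,"hand":1}]' 50 >/dev/null
python3 -c "
from h import *
st();print(r.get_state()['moment'])"
python3 -m jog '[{"wx":0,"wy":0,"wz":0.02,"dx":0,"dy":0,"dz":0,"hand":1},{"wx":0,"wy":0,"wz":0,"dx":0,"dy":0,"dz":0,"hand":1}]' 50 >/dev/null
python3 -c "
from h import *
st();print(r.get_state()['moment'])"
```

```text
t 20.02 p [ 0.546  -0.2909  0.1684] z [-0.001  0.001 -1.   ] y [0.09  0.996 0.001] q [ 1.    1.08 -1.29  1.62  1.08  1.3   1.  ] op 0.155 ff 51.6
[ 0.03087702 -0.47029095 -0.93343942]
t 20.18 p [ 0.5459 -0.2909  0.1684] z [-0.002  0.001 -1.   ] y [0.051 0.999 0.001] q [ 1.01  1.09 -1.3   1.62  1.08  1.3   1.04] op 0.157 ff 53.3
[ 0.08462233 -0.51041766 -1.2377423 ]
```

The stop is reached (moment about 1 N m). I'll ease back within the play, release and lift off.

```bash
python3 -m jog '[{"wx":0,"wy":0,"wz":-0.035,"dx":0,"dy":0,"dz":0,"hand":1},{"wx":0,"wy":0,"wz":-0.035,"dx":0,"dy":0,"dz":0,"hand":1},{"wx":0,"wy":0,"wz":0,"dx":0,"dy":0,"dz":0,"hand":1}]' 20
python3 -c "
from h import *
st();print(r.get_state()['moment'])"
python3 -m jog '[{"wx":0,"wy":0,"wz":0,"dx":0,"dy":0,"dz":0,"hand":0.4},{"wx":0,"wy":0,"wz":0,"dx":0,"dy":0,"dz":0,"hand":0.4},{"wx":0,"wy":0,"wz":0,"dx":0,"dy":0,"dz":0,"hand":0.4},{"wx":0,"wy":0,"wz":0,"dx":0,"dy":0,"dz":0,"hand":0.4},{"wx":0,"wy":0,"wz":0,"dx":0,"dy":0,"dz":0,"hand":0.4}]'
python3 -m jog '[{"wx":0,"wy":0,"wz":0,"dx":0,"dy":0,"dz":0,"hand":0.4},{"wx":0,"wy":0,"wz":0,"dx":0,"dy":0,"dz":0.04,"hand":0.4},{"wx":0,"wy":0,"wz":0,"dx":0,"dy":0,"dz":0.08,"hand":0.4},{"wx":0,"wy":0,"wz":0,"dx":0,"dy":0,"dz":0.12,"hand":0.4},{"wx":0,"wy":0,"wz":0,"dx":0,"dy":0,"dz":0.12,"hand":0.4}]'
python3 -m jog '[{"wx":0,"wy":0,"wz":0,"dx":-0.12,"dy":0,"dz":0.06,"hand":0.4},{"wx":0,"wy":0,"wz":0,"dx":-0.12,"dy":0,"dz":0,"hand":0.4},{"wx":0,"wy":0,"wz":0,"dx":-0.12,"dy":0,"dz":0,"hand":0.4},{"wx":0,"wy":0,"wz":0,"dx":0,"dy":0,"dz":0,"hand":0.4}]'
python3 - <<'E'
from h import *
for n in ("top","scene"):
  im=r.snapshot(n); cv2.imwrite(f"pics/{n}9.png",im[:,:,::-1])
  for q in ("tkey","cover","block","cup"):
    print(n,q,[(round(d["p"],2),np.round(d["bbox"]).tolist()) for d in r.search_frame(n,q)])
y=np.deg2rad(75); b=np.array([-np.sin(y),np.cos(y),0]); c=np.array([.5455,-.291,.182])
print("pred bar top",proj("top",[c-.055*b,c,c+.055*b]).round().tolist(),"scene",proj("scene",[c-.055*b,c+.055*b]).round().tolist())
for d in r.masks_of("top","tkey"): pass
E
```

```text
clock: 20.43
tool_pos: [0.5454, -0.2905, 0.1684]
eef_rot: [0.094, 0.996, -0.0, -0.001]
contact_force: [-0.4, -0.3, -1.5]
opening: 0.156
finger_force: 19.6
t 20.43 p [ 0.5454 -0.2905  0.1684] z [-0.003  0.    -1.   ] y [ 0.188  0.982 -0.   ] q [ 1.    1.08 -1.27  1.63  1.07  1.29  0.91] op 0.156 ff 19.6
[ 0.01735121 -0.19783173  0.00185213]
clock: 20.85
tool_pos: [0.5457, -0.2905, 0.1683]
eef_rot: [0.092, 0.996, 0.0, -0.001]
contact_force: [0.3, 0.9, -0.1]
opening: 0.51
finger_force: 0.0
clock: 21.27
tool_pos: [0.5452, -0.2903, 0.2593]
eef_rot: [0.092, 0.996, 0.001, -0.002]
contact_force: [0.5, -0.6, 0.5]
opening: 0.592
finger_force: 0.0
clock: 21.6
tool_pos: [0.4504, -0.2913, 0.2736]
eef_rot: [0.092, 0.996, -0.001, -0.003]
contact_force: [-1.2, -0.4, 0.3]
opening: 0.599
finger_force: 0.0
top tkey [(0.83, [380.0, 190.0, 398.0, 224.0]), (0.47, [302.0, 266.0, 307.0, 291.0])]
top cover [(0.78, [371.0, 257.0, 421.0, 307.0]), (0.75, [190.0, 168.0, 245.0, 221.0])]
top block [(0.77, [168.0, 142.0, 240.0, 205.0])]
top cup [(0.15, [299.0, 118.0, 376.0, 174.0])]
scene tkey [(0.8, [265.0, 194.0, 284.0, 232.0]), (0.47, [298.0, 171.0, 315.0, 204.0])]
scene cover [(0.86, [215.0, 209.0, 261.0, 244.0]), (0.65, [388.0, 172.0, 421.0, 212.0]), (0.63, [147.0, 240.0, 204.0, 278.0]), (0.45, [408.0, 176.0, 440.0, 222.0])]
scene block [(0.88, [409.0, 176.0, 438.0, 225.0]), (0.49, [390.0, 172.0, 421.0, 212.0])]
scene cup [(0.62, [394.0, 217.0, 420.0, 251.0])]
pred bar top [[398.0, 190.0], [393.0, 210.0], [388.0, 230.0]] scene [[281.0, 220.0], [269.0, 199.0]]
```

```bash
python3 -c "
from plant import r
print(r.finish_job())"
```

```text
the job is handed in; nothing more can be done
None
```

I handed the job in at about 22 s on the robot's clock. The cover leans on the block with its handle outward, the valve is turned to its stop, and the key stands released on the stem. The last camera check showed cover, key and cup where expected; the hand-in returned no verdict, and I did not check the tread block or tyre lever again at the end.

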